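# Bolt the large medicine case shut

## Robot

A 7-joint arm with a two-finger parallel gripper is mounted at the origin on the work surface. World frame = base frame: x ahead of the robot, y to its left, z up, the work surface at z = 0. Lengths are in m, angles in rad, forces in N, time in s.
With the tool pointing down it reaches from about 0.4 to 0.9 m from the base axis. Payload 5.6 kg.
Tool frame: the origin (TCP) lies midway between the tips of the shut fingers; the grasp point (between the pads) lies 19 mm behind it; z points along the fingers, x is the direction in which the jaws open and shut, and the axes are right-handed (so a half turn about z gives the same grasp; the last joint's range is limited). The gripper opens to 92 mm and grips with 3 to 60 N. Pads are 20 mm wide; open, the fingers measure 128 mm over their backs; the gripper's body (75 mm by 189 mm) begins 69 mm behind the grasp point.
Start: joints at [-1.222, 0.468, -0.012, 1.603, 0.006, 1.071, -0.056], TCP at [0.248, 0.601, 0.215] pointing down, gripper open.
Joint ranges: [-2.53, 2.53], [-0.31, 2.02], [-1.57, 1.55], [0.28, 2.44], [-1.29, 4.43], [0.15, 1.84], [-2.92, 2.92]. Speed limits (rad/s): [2.57, 2.57, 3.14, 3.14, 3.14, 3.14, 3.14].

## Interface

Orientations are given as a rotation vector (axis times angle).
In Python, from plant import ctrl, fingers, vision, job gives the robot as it stands. Calls block until the motion is done:
- ctrl.move_ptp(position, orientation): joint-space move of the TCP to a pose.
- ctrl.move_straight(position, vel=0.15, rot=None, contact_N=None): straight line of the TCP; rot=None keeps the orientation; vel is the mean speed in m/s. With contact_N (N) it stops when the force on the tool has changed by that much, and returns True; else False.
- ctrl.set_joints(angles): joint-space move.
- fingers.move_gripper(opening, grasp_force=None): finger opening in m; grasp_force is the grip in N (None keeps the last); returns when the fingers have stopped.
- ctrl.pause(seconds).
- ctrl.solve_ik(position, orientation): joint angles nearest the present ones, or None.
- ctrl.read_state(): the state.
- vision.grab_frame(name): name is "scene" or "top"; returns a dict with "pixels" (400x640x3 uint8, red, green, blue), "mtx" (3x3 intrinsics, pixels), "rvec" (rotation vector, rad) and "tvec" (3), from world to camera coordinates, as OpenCV has them. Camera axes: x right, y down, z forward; pixel columns grow to the right and rows downward; lengths in m; the calibration is good to about 2 mm. A picture is of the moment at which its call begins. There is no depth.
A pose or a line that the arm cannot do raises ctrl.PlanningError and nothing moves.
- job.hand_in(): hands the job in, once; it reports no verdict.
The state is a dict: "time": time; "q": joint angles; "qvel": joint speeds; "tau": joint torques, N m; "tcp_pos": TCP position; "ee_rot": TCP orientation; "force": force on the tool from outside, world axes, zero at the start; "moment": the same for the moment, N m; "opening": finger opening in m.
Only numpy, scipy, OpenCV 4.12 (cv2) and the standard library are available. Lean on these libraries where they do the work, as an engineer would, in place of code of your own. Each camera call takes 0.05 s, during which the arm holds its last target.

## Task

The larger of the two plywood medicine cases is closed but not yet bolted. On that case, lift the handle of the barrel bolt up out of its notch, slide the bolt across into its keeper, and drop the handle into the other notch so that it lies down again. Leave the bolt of the smaller case as it is, drawn back.

Things in the scene. Friction and masses are not known exactly. Their poses are not given: they have to be found in the camera images.
- large_box: Larger plywood case, fixed, 260 x 310 x 140 mm (x, y, z). Origin: centre of underside, z up. Steel barrel bolt on its top, axis along case y at x = -20, z = 155 mm; shuts towards +y. On the -x side of the axis (x = -41 to -35) a guide plate up to z = 169 with two notches. Saddles and keeper (up to z = 164, x = -35 to -5) at y = -45, 65, 108 mm.
- large_knob (a point): Centre of the 20 mm steel ball ending the bolt's handle (10 mm rod), 50 mm from the bolt axis, about which it swings. At rest it points to case -x, 20 degrees above level (z = 172 mm in the case frame), 32 mm over the top. Lifts to 80 degrees; over 51 degrees (z > 194 mm) it clears the guide's tooth and can slide. Falls back if let go. Nothing within 15 mm of the ball.
- large_bolt (a joint): Slide of the large case's bolt in m, growing towards the case's +y: 0 to 0.008 drawn back at the start, end stop and fully shut at 0.062. Handle and knob lie at case y = value - 0.020. The first notch takes the handle at -0.002 to 0.012, the shut notch at 0.046 to 0.062, a tooth stands between. Friction 1.5 N; it stays where it is left.
- small_knob (a point): Centre of the 20 mm ball on the same kind of bolt handle, also drawn back, on the smaller fixed plywood case (170 x 230 x 90 mm), 122 mm above the table. Bystander: not to be moved. Seen from the robot, that case's middle lies 67 mm beyond this point and about 50 mm to its left, both along the case's own x and y.

How it is judged:
By the outcome, as a careful person would: the job done as asked, in the order asked, and still so for the second after the job is handed in, with the robot touching nothing.
It also fails if it takes over 40 s, if anything falls off the work surface, if the arm or the gripper's body presses on something with over 40 N, if the wrist force passes 120 N, or if a joint passes its speed limit or range.

## Working session

There is one attempt and no reset: what is moved stays moved. The work goes in short steps, each a Python script; the robot and the scene stay as the last script left them, time stands still between calls to the robot, and variables do not carry over. Pictures are saved under pics/ and viewed, and the job is handed in when it is done.

```bash
mkdir -p pics; ls
python3 - <<'E'
from plant import ctrl, fingers, vision, job
import cv2,numpy as np
for n in("scene","top"):
    f=vision.grab_frame(n); cv2.imwrite(f"pics/{n}0.png",f["pixels"][:,:,::-1])
    R=cv2.Rodrigues(np.array(f["rvec"]))[0]; print(n,f["mtx"],-R.T@np.array(f["tvec"]).ravel(),R[2])
s=ctrl.read_state();print(s["time"],s["tcp_pos"],s["ee_rot"])
E
```

```text
pics
scene [[386.65130718   0.         318.52139375]
 [  0.         386.65130718 204.7596487 ]
 [  0.           0.           1.        ]] [ 0.99997606 -0.08056039  0.81130861] [-0.57760651  0.07660741 -0.81271276]
top [[417.50756159   0.         326.16271959]
 [  0.         417.50756159 206.32400377]
 [  0.           0.           1.        ]] [ 0.46268553 -0.01509823  0.87846251] [ 0.08443317 -0.00701602 -0.99640444]
0.1 [0.24806341 0.60024377 0.21372786] [ 2.61059967e+00  1.74588826e+00 -1.98314636e-03]
```

View pics/scene0.png

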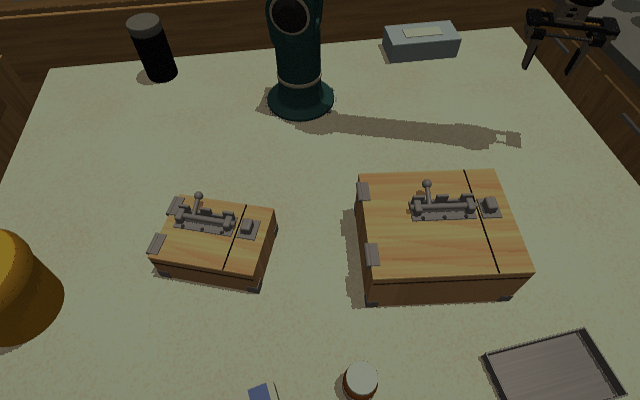

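View pics/top0.png

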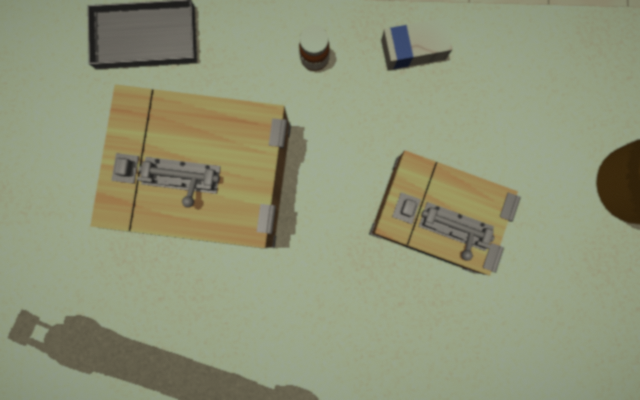

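Scene view: large case on the right, with its knob near (427,183); the small one on the left has its knob near (198,196). Top view: large knob near (188,201), with the keeper to its left, so case +y is about world +y. I'll measure the case top and triangulate the knob.

```bash
cat > h.py <<'E'
from plant import ctrl, fingers, vision, job
import cv2,numpy as np
def cam(f):
    R=cv2.Rodrigues(np.array(f["rvec"]))[0]; t=np.array(f["tvec"]).ravel(); return R,t,np.array(f["mtx"])
def ray(f,uv):
    R,t,K=cam(f); d=R.T@np.linalg.solve(K,[uv[0],uv[1],1.]); return -R.T@t,d/np.linalg.norm(d)
def plane(f,uv,z):
    c,d=ray(f,uv); return c+d*(z-c[2])/d[2]
def tri(f,a,g,b):
    c,d=ray(f,a);e,h=ray(g,b)
    s=np.linalg.lstsq(np.c_[d,-h],e-c,rcond=None)[0]
    p,q=c+s[0]*d,e+s[1]*h; return (p+q)/2,np.linalg.norm(p-q)
def proj(f,P):
    R,t,K=cam(f); return cv2.projectPoints(np.array(P,float).reshape(-1,1,3),np.array(f["rvec"],float),np.array(f["tvec"],float),K,None)[0].reshape(-1,2)
E
python3 - <<'E'
from h import *
T=vision.grab_frame("top");S=vision.grab_frame("scene")
im=T["pixels"];hsv=cv2.cvtColor(im,cv2.COLOR_RGB2HSV)
m=((hsv[...,0]<22)&(hsv[...,1]>90)&(hsv[...,2]>110)).astype(np.uint8)*255
m=cv2.morphologyEx(m,cv2.MORPH_CLOSE,np.ones((15,15)))
cs=[c for c in cv2.findContours(m,0,2)[0] if cv2.contourArea(c)>3000]
for c in cs:
    r=cv2.minAreaRect(c); b=cv2.boxPoints(r); h=.14 if cv2.contourArea(c)>15000 else .09
    P=np.array([plane(T,x,h) for x in b]); print(b.round(1).tolist(),P.round(4).tolist(),np.linalg.norm(np.diff(P,axis=0),axis=1),"ctr",P.mean(0))
    y=P[np.argsort(P[:,1])]
print(tri(T,(188,201),S,(427.,183)),"small",tri(T,(467,255),S,(198,196)))
cv2.imwrite("pics/c1.png",cv2.resize(im[140:220,100:230,::-1],None,fx=6,fy=6,interpolation=2))
cv2.imwrite("pics/c2.png",cv2.resize(S["pixels"][165:235,390:520,::-1],None,fx=6,fy=6,interpolation=2))
E
```

```text
[[89.4000015258789, 211.0], [102.4000015258789, 163.39999389648438], [273.8999938964844, 210.39999389648438], [260.8999938964844, 258.0]] [[0.5112, 0.4252, 0.09], [0.6024, 0.4067, 0.09], [0.5197, 0.078, 0.09], [0.4299, 0.0996, 0.09]] [0.0930699  0.33894966 0.0924329 ] ctr [0.51581015 0.25234349 0.09      ]
[[104.30000305175781, 155.0], [108.80000305175781, 91.0999984741211], [283.5, 103.5999984741211], [279.0, 167.5]] [[0.6186, 0.4042, 0.09], [0.7438, 0.4036, 0.09], [0.727, 0.0659, 0.09], [0.6019, 0.0709, 0.09]] [0.12518974 0.33814669 0.12521628] ctr [0.67285574 0.2361587  0.09      ]
(array([0.52634336, 0.21321759, 0.17493851]), np.float64(0.00018399293262427364)) small (array([ 0.44385105, -0.27845912,  0.11944842]), np.float64(0.0019802955853358696))
```

View pics/c1.png

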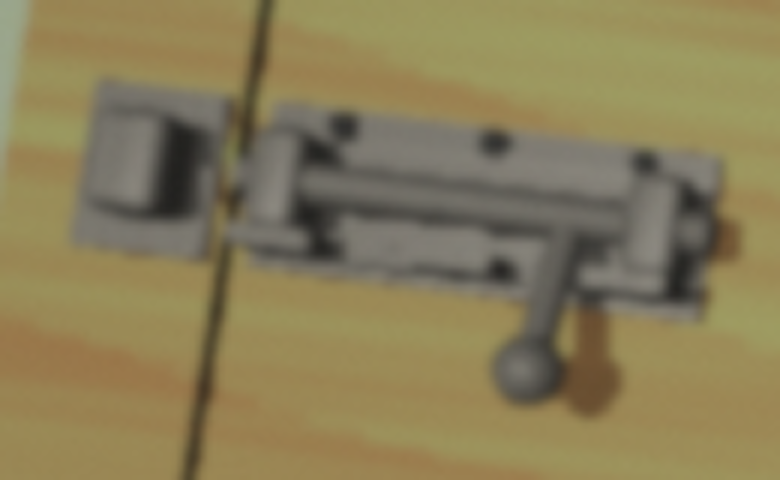

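View pics/c2.png

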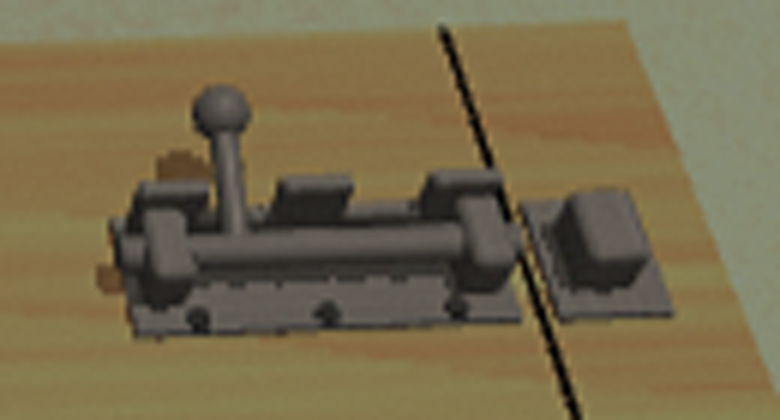

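Crops: ball at top (187.4,201.2) and scene (426.4,182.9). The wood mask split in two, so I'll use looser thresholds and get the case yaw from the edges.

Run:
```python
from h import *
T=vision.grab_frame("top");S=vision.grab_frame("scene")
im=T["pixels"];hsv=cv2.cvtColor(im,cv2.COLOR_RGB2HSV)
m=((hsv[...,0]<26)&(hsv[...,1]>75)&(hsv[...,2]>95)).astype(np.uint8)*255
m[:75]=0;m[260:]=0;m[:,310:]=0
m=cv2.morphologyEx(m,cv2.MORPH_CLOSE,np.ones((41,41)))
c=max(cv2.findContours(m,0,2)[0],key=cv2.contourArea)
q=cv2.approxPolyDP(cv2.convexHull(c),8,True).reshape(-1,2);print(q.tolist())
P=np.array([plane(T,x,.14) for x in q]);print(P.round(4).tolist(),np.linalg.norm(np.roll(P,-1,0)-P,axis=1).round(4),P.mean(0))
for a,b in zip(P,np.roll(P,-1,0)): print("edge ang",np.degrees(np.arctan2(*(b-a)[[1,0]])))
k,e=tri(T,(187.4,201.2),S,(426.4,182.9));print("knob",k,e, plane(T,(187.4,201.2),.172),plane(S,(426.4,182.9),.172))
v=im.copy();cv2.polylines(v,[q.reshape(-1,1,2)],True,(255,0,0),1);cv2.imwrite("pics/q.png",v[60:270,60:330,::-1].repeat(2,0).repeat(2,1))
```

```text
[[116, 87], [284, 108], [265, 247], [91, 224]]
[[0.734, 0.3647, 0.14], [0.7022, 0.0596, 0.14], [0.4512, 0.0858, 0.14], [0.4852, 0.3929, 0.14]] [0.3067 0.2523 0.309  0.2503] [0.5931485  0.22573713 0.14      ]
edge ang -95.95520359799957
edge ang 174.06017395418252
edge ang 83.67657399692365
edge ang -6.4764706116549275
knob [0.52580223 0.21315558 0.17493729] 0.002214162524903885 [0.5262641  0.21526459 0.172     ] [0.52371109 0.21330739 0.172     ]
```

View pics/q.png

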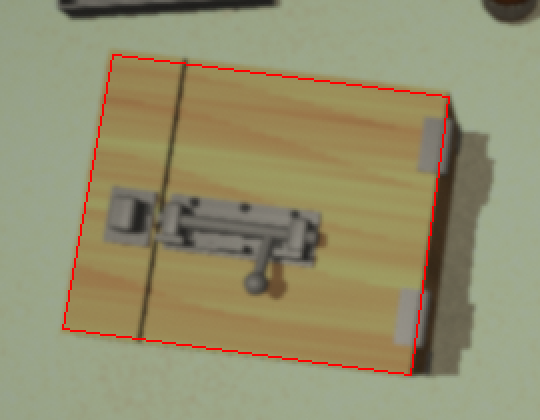

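Case yaw is about -6.2°. Edges come out 307–309 × 250–252 mm against 310 × 260, with centre about (0.594, 0.226). That predicts the knob at (0.525, 0.215), and triangulation gives (0.526, 0.213, 0.175), so they agree. Next I approach with the jaws along case y.

```bash
cat >> h.py <<'E'
from scipy.spatial.transform import Rotation as Ro
yaw=np.radians(-6.2)
ex=np.array([np.cos(yaw),np.sin(yaw),0]); ey=np.array([-np.sin(yaw),np.cos(yaw),0]); ez=np.array([0,0,1.])
rv=Ro.from_matrix(np.c_[ey,np.cross(-ez,ey),-ez]).as_rotvec()
K0=np.array([.525,.2145,.172]); AX=K0+.047*ex; AX[2]=.155
def tcp(deg,dy=0,below=.014):
    a=np.radians(deg); return AX+.05*(-np.cos(a)*ex+np.sin(a)*ez)+dy*ey-below*ez
def st():
    s=ctrl.read_state(); print(round(s["time"],2),np.round(s["tcp_pos"],4),"F",np.round(s["force"],1),"open",round(s["opening"],4))
    return s
E
python3 - <<'E'
from h import *
p=tcp(20)+[0,0,.08]
print(p,rv,ctrl.solve_ik(p,rv))
fingers.move_gripper(.05)
ctrl.move_ptp(p,rv); st()
ctrl.move_straight(tcp(20)+[0,0,.03],vel=.1); st()
for n in("scene","top"):
    f=vision.grab_frame(n); u=proj(f,K0)[0].astype(int);print(n,u)
    cv2.imwrite(f"pics/{n}1.png",cv2.resize(f["pixels"][max(u[1]-60,0):u[1]+60,u[0]-80:u[0]+80,::-1],None,fx=4,fy=4))
E
```

```text
[0.52501528 0.21449834 0.23810101] [2.33832369 2.09805785 0.        ] [-0.55502105  0.30164796  0.13266483  1.79337165 -0.04533302  1.0495117
  1.0568923 ]
2.79 [0.5246 0.2158 0.238 ] F [ 1.  -0.3  0.2] open 0.0499
3.44 [0.5252 0.2148 0.1883] F [0.3 0.1 0.5] open 0.0501
scene [427 183]
top [187 201]
```

View pics/scene1.png

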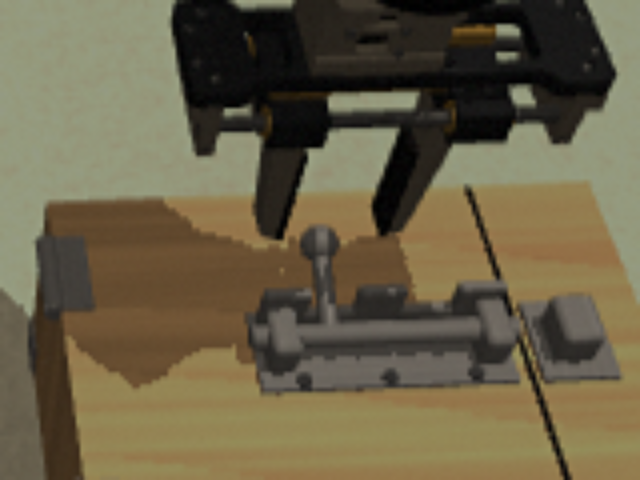

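View pics/top1.png

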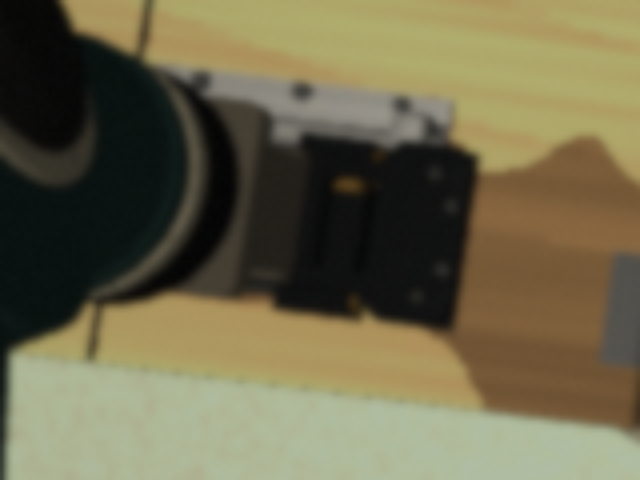

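The fingers straddle the ball, which sits at (320,243) in the scene crop between tips at about (285,235) and (380,230). Next: descend, grip, lift along the arc.

Run:
```python
from h import *
print(ctrl.move_straight(tcp(20),vel=.06,contact_N=8)); st()
fingers.move_gripper(.012,grasp_force=15); st()
for d in (30,40,50,60,68):
    ctrl.move_straight(tcp(d),vel=.04); st()
f=vision.grab_frame("scene");u=proj(f,K0)[0].astype(int)
cv2.imwrite("pics/s2.png",cv2.resize(f["pixels"][u[1]-60:u[1]+60,u[0]-80:u[0]+80,::-1],None,fx=4,fy=4))
```

```text
False
4.19 [0.525  0.2145 0.1579] F [ 0.3 -0.3  0.8] open 0.0503
4.78 [0.5251 0.2145 0.1583] F [-1.  -1.2  0.8] open 0.0184
5.14 [0.5286 0.2141 0.1661] F [-0.6 -0.5 -2. ] open 0.0185
5.51 [0.5337 0.2136 0.1734] F [-1.5 -0.7 -0.7] open 0.0188
5.88 [0.54   0.2129 0.1796] F [-1.7  0.9  0.3] open 0.0186
6.24 [0.5473 0.2122 0.1846] F [-1.4 -0.2  1. ] open 0.0185
6.57 [0.5536 0.2116 0.1876] F [-1.3  0.   2.4] open 0.0184
```

View pics/s2.png

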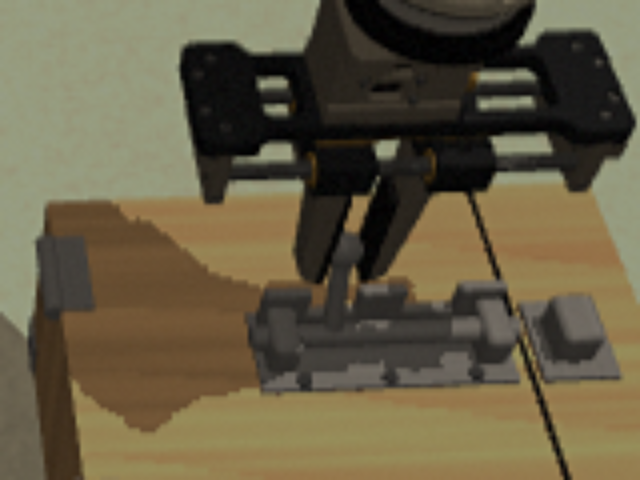

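The ball (347,242) is held between the fingers with the handle upright. Next, slide to the end stop.

Run:
```python
from h import *
ctrl.move_straight(tcp(68,.045),vel=.06); st()
print(ctrl.move_straight(tcp(68,.070),vel=.03,contact_N=7)); s=st()
print("dy",(s["tcp_pos"]-tcp(68))@ey, "dx",(s["tcp_pos"]-tcp(68))@ex)
f=vision.grab_frame("scene");u=proj(f,K0)[0].astype(int)
cv2.imwrite("pics/s3.png",cv2.resize(f["pixels"][u[1]-60:u[1]+60,u[0]-60:u[0]+100,::-1],None,fx=4,fy=4))
```

```text
7.52 [0.558  0.2572 0.1875] F [-2.9  2.5  2.9] open 0.0187
True
8.15 [0.5589 0.2728 0.1872] F [-3.3 -1.3  4.7] open 0.0187
dy 0.061663993943018205 dx -0.0008743164028825105
```

View pics/s3.png

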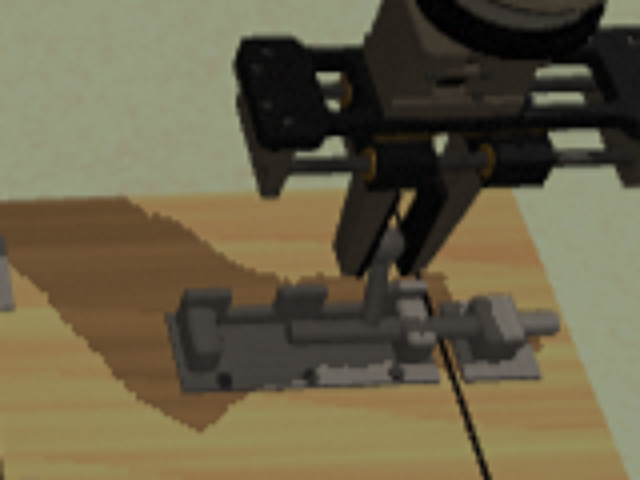

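The stop was felt at dy = 61.7 mm, and the bolt tip at (545,322) now pokes through the keeper. Next, lower the handle along the arc.

Run:
```python
from h import *
for d in (60,50,42,34,27,22):
    c=ctrl.move_straight(tcp(d,.0605),vel=.04,contact_N=12); st()
    if c: print("contact",d); break
f=vision.grab_frame("scene");u=proj(f,K0)[0].astype(int)
cv2.imwrite("pics/s4.png",cv2.resize(f["pixels"][u[1]-60:u[1]+60,u[0]-60:u[0]+100,::-1],None,fx=4,fy=4))
```

```text
8.51 [0.5536 0.2725 0.1844] F [-1.8  0.8  2.7] open 0.0189
8.88 [0.5465 0.2731 0.179 ] F [1.5 1.3 0.5] open 0.0184
9.2 [0.5415 0.2734 0.174 ] F [ 2.6  1.2 -2.1] open 0.0186
9.53 [0.5372 0.2738 0.1687] F [ 2.4  0.5 -1.4] open 0.0184
9.82 [0.534  0.2741 0.1634] F [ 3.5  0.4 -0.8] open 0.0182
10.08 [0.5322 0.2743 0.1595] F [ 4.5 -0.6 -1.1] open 0.0187
```

View pics/s4.png

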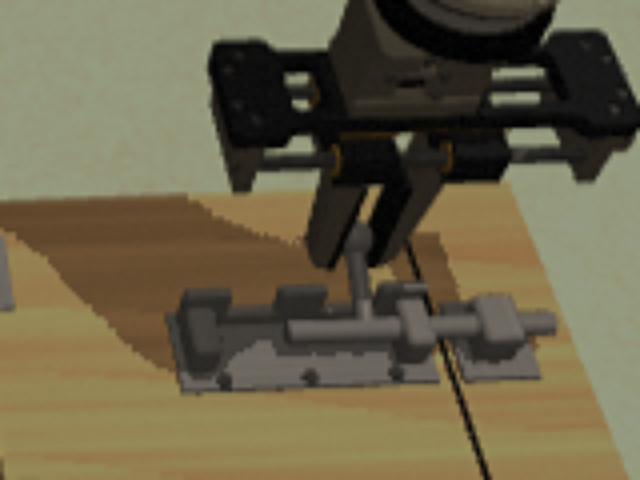

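The handle lies between the tooth and the right-hand guide post, with the ball at (357,237). Release, retreat straight up, and look.

Run:
```python
from h import *
fingers.move_gripper(.045); st()
p=ctrl.read_state()["tcp_pos"]
print(ctrl.move_straight(p+[0,0,.10],vel=.1,contact_N=8)); st()
ctrl.move_ptp([.36,.45,.30],rv); st()
S=vision.grab_frame("scene");T=vision.grab_frame("top")
exp=tcp(20,.0605,0);print(exp,proj(S,exp),proj(T,exp))
cv2.imwrite("pics/s5.png",cv2.resize(S["pixels"][140:250,370:530,::-1],None,fx=4,fy=4))
cv2.imwrite("pics/t5.png",cv2.resize(T["pixels"][130:240,80:240,::-1],None,fx=4,fy=4))
cv2.imwrite("pics/s5f.png",S["pixels"][:,:,::-1])
```

```text
10.69 [0.532  0.2747 0.1597] F [-0.2 -0.5  0.6] open 0.0451
False
11.84 [0.5316 0.2744 0.2589] F [ 0.2  0.1 -0.6] open 0.0451
12.82 [0.3615 0.4487 0.2995] F [-0.6  0.7 -0.4] open 0.0449
[0.53154924 0.27464447 0.17210101] [[455.63663787 182.30084874]] [[152.42334657 197.34575412]]
```

View pics/s5.png

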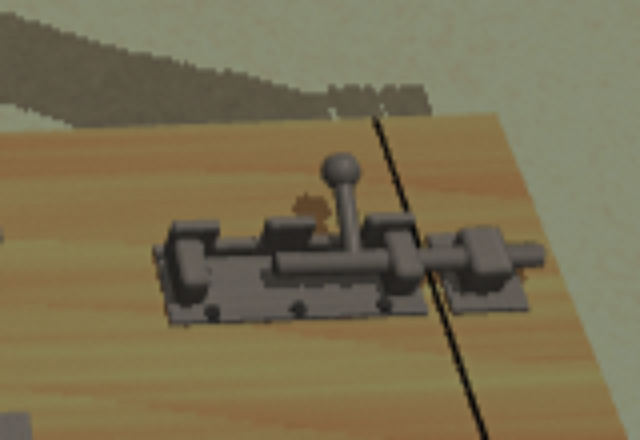

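View pics/t5.png

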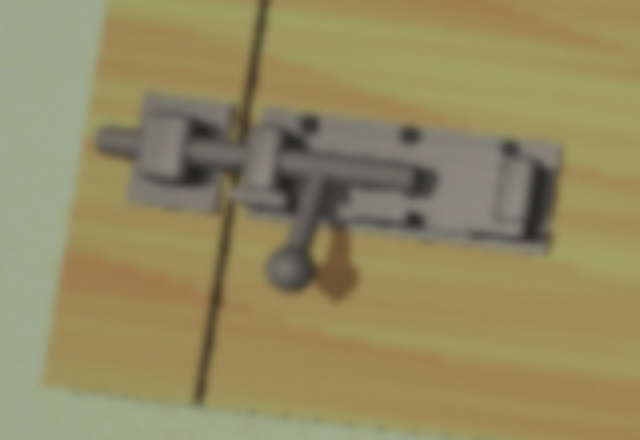

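View pics/s5f.png

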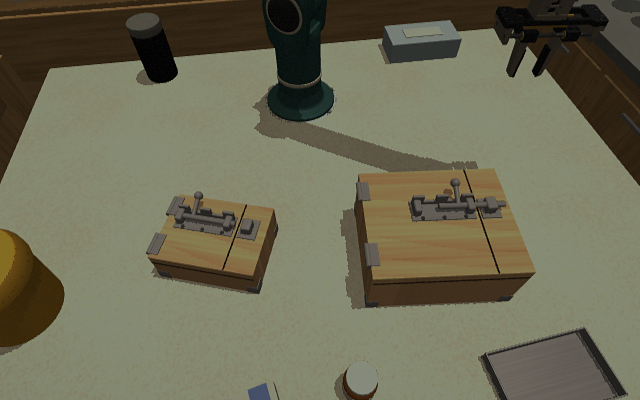

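The ball is at scene (455.5,182.5) and top (152.5,197.5). For shut and lying down I predicted (455.6,182.3) and (152.4,197.3). The bolt is through the keeper and the small case is unchanged.

Run:
```python
from h import *
job.hand_in(); st()
```

```text
the job is handed in; nothing more can be done
the job is handed in; nothing more can be done
```

The large case is bolted. I gripped the ball, swung the handle up to about 68°, slid the bolt until I felt the end stop, and lowered the handle into the shut notch. I then let go, backed the arm off and handed in at about 13 s.

**Final check:** in both cameras the ball is within about half a pixel of where it should be for a slide of about 60 mm with the handle lying at 20°. The bolt is visibly through its keeper, and the small case's bolt looks unmoved, still drawn back. The tool forces I read between moves stayed under 7 N, apart from the deliberate 7 N stop contact.

**Small disagreements:**
- The two views placed the knob 2–3 mm apart.
- The case's 260 mm side measured only about 251 mm.
- The grip read 18.5 mm on the 20 mm ball.

None of these affected the result.

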